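# Turn a moulded housing over into the marking nest

## Task

The ivory housing leans inside-up on the blue sloped stand. Turn it over and lay it in the nest between the two orange rails, open side down and closed back up, so that it sits flat and level on the nest floor for marking, about midway along the rails. Leave it there and do not disturb the other loose things on the bench.

Things in the scene. Friction and masses are not known exactly. Their poses are not given: they have to be found in the camera images.
- housing: Ivory shell, closed back, open other face, thin walls, 40 g. Origin on outer back; z out of the open side (rim at z = 16 mm). Spans x -20..+14, y -31..+31 mm; a tab 12 wide, 3 thick at the back, x +14..+20. Starts with its back on the stand's 45 degree face, x up the slope, x = -20 wall on the lip; the short ends (62 mm apart along y) overhang the stand, free to grip.
- stand: Fixed pick stand. Origin under its foot, on the table, z up. Dark foot plate 90 (x) x 110 (y) x 6 mm; on it a blue rest 46 mm wide (y) whose face slopes at 45 degrees, rising to +x and looking to -x, from z = 22 to 48 mm, with a lip 8 mm high at its lower end.
- nest_floor (a point): Centre of the fixed nest's flat floor, 26 mm above the table; z up, y along the rails. Grey block 56 (x) x 52 (y) x 20 mm on a dark foot plate 90 x 110 x 6 mm. Two orange rails along y, 50 mm long, 6 mm above the floor, inner faces at x = +-20 mm (40 mm apart for the 34 mm wide housing); open at the ends, where the 62 mm long housing overhangs.
- tape_roll: Loose roll of masking tape lying flat, 66 mm across, 19 mm high; origin at the centre of its underside. Bystander.
- threadlock: Loose small red bottle standing up, 33 mm across, 96 mm high; origin at the centre of its underside. Bystander.
- marker: Loose black and white marker pen lying down, 131 mm long, 18 mm thick; origin under its centre. Bystander.
- spare_housing: Loose black housing of the same shape lying on the table inside-up. Bystander.

How it is judged:
At the end, for the whole second after the job is handed in: The ivory housing lies at rest on the nest floor between the rails, closed back up and level within 4 degrees, its back 16 mm (within 2.5 mm) above the floor, its origin within 9 mm of the nest centre across the rails and within 12 mm along them (angle between housing's own z axis and vertical above 3.07 rad and z of housing in the frame of nest_floor between 0.0135 and 0.0185 m and x of housing in the frame of nest_floor between -0.009 and 0.009 m and y of housing in the frame of nest_floor between -0.012 and 0.012 m and linear speed of housing below 0.02 m/s); the robot touches nothing.
It fails at once if a bystander (tape roll, bottle, marker or black housing) is pushed more than 30 mm from its place (distance of any of tape_roll, threadlock, marker, spare_housing from where it was at the start of the episode above 0.03 m).
It also fails if it takes over 51 s, if anything falls off the work surface, if the arm or the gripper's body presses on something with over 40 N, if the wrist force passes 120 N, or if a joint passes its speed limit or range.

## Robot

A 7-joint arm with a two-finger parallel gripper is mounted at the origin on a cart in front of the work surface, level with it; the furniture and walls round the work are solid. World frame = base frame: x ahead of the robot, y to its left, z up, the work surface at z = 0. Lengths are in m, angles in rad, forces in N, time in s.
With the tool pointing down it reaches from about 0.4 to 0.9 m from the base axis. Payload 5.5 kg.
Tool frame: the origin (TCP) lies between the finger pads; the fingertips stand 25 mm ahead of it and the grasp point (between the pads) lies 6 mm ahead of it; z points along the fingers, y is the line along which they close (so a half turn about z gives the same grasp; the last joint's range is limited). The gripper opens to 92 mm and grips with 3 to 60 N. Pads are 19 mm wide; open, the fingers measure 130 mm over their backs; the gripper's body (75 mm by 190 mm) begins 47 mm behind the grasp point.
Start: joints at [-0.933, 0.501, -0.427, 1.55, 0.221, 1.138, -0.21], TCP at [0.238, 0.605, 0.252] pointing down, gripper open.
Joint ranges: [-2.88, 2.88], [-0.31, 2.03], [-1.54, 1.56], [0.2, 2.42], [-1.41, 4.55], [0.19, 2.02], [-2.57, 2.57]. Speed limits (rad/s): [2.57, 2.57, 3.14, 3.14, 3.14, 3.14, 3.14].

## Interface

Orientations are given as a unit quaternion [w, x, y, z].
In Python, from bench import ctrl gives the robot as it stands. The module is installed in compiled form; this text tells all that it offers.
- The arm moves only by the tool step_arm, never from a script. Its argument "targets" is a list that holds one entry, the list of rows, each a list of 7 numbers: the turn, a rotation vector about the tool's x, y, z in degrees, then the shift along the tool's x, y, z in mm, then the finger opening in mm, from 0 to 91.8. A call has 1 to 12 rows; each row is the pose to reach, as a shift and turn from the pose commanded when the call began, along the tool's axes at that moment; what a row does not reach only later rows make up. A row lasts 1/12 s, in which the tool goes at most 41.7 mm and 7.16 degrees, less where a joint would pass 70% of its speed; a pose out of reach is approached as far as the arm can. A call with a gripper value outside its range is refused whole. The fingers move at their own pace and stop on an object; the grip force is fixed at half the most. Time passes only in rows, so rows that repeat a pose let the fingers close. It gives the time, the measured TCP pose, the force, the opening and the grip force at its end, in the units of the state.
- ctrl.state(): the state, without advancing time (a new reading comes with each control period).
- ctrl.capture(name): name is "side" or "top"; returns the picture (480x640x3 uint8, red, green, blue); there is no depth.
- ctrl.get_calibration(name): a dict with "fx", "fy", "cx", "cy" (pixels), "world_from_camera" (4x4, takes a point from camera to world coordinates). Camera axes: x right, y up, looking along -z (the intrinsics and any distortion apply to the point x, -y, -z); pixel columns grow to the right and rows downward; lengths in m; the calibration is good to about 2 mm. A picture is of the moment at which its call begins. get_calibration takes no time and is no camera call.
- ctrl.sign_off(): hands the job in; it is judged then, once.
Trained networks look in the newest picture that a camera, given by its name, has taken for a name from the list of things; names that differ only in an ending like _2 or _b are one class to them, and where a whole thing is asked for, a point or a joint stands for the part that bears it (a point fixed in the world has none). Each returns a list of dicts, best first, with "conf" (0 to 1); they miss things now and then, are a little off and sometimes report something else, mostly with a low value. They report only what shows in the picture. A call takes as long as a camera call.
- ctrl.boxes_of(query, camera): "uv" ([column, row] in pixels, amid what is visible of it).
The state is a dict: "time": time; "q": joint angles; "joint_vel": joint speeds; "effort": joint torques, N m; "ee_pos": TCP position; "tool_rot": TCP orientation; "contact_force": force on the tool from outside, world axes, zero at the start; "moment": the same for the moment, N m; "finger_gap": finger opening in m; "finger_force": force on a finger pad.
Only numpy, scipy, OpenCV 4.12 (cv2) and the standard library are available. Lean on these libraries where they do the work, as an engineer would, in place of code of your own. Each camera call takes 0.05 s, during which the arm holds its last target. There are 200 camera calls.

## Working session

There is one attempt and no reset: what is moved stays moved. The work goes in short steps, Python scripts to look and compute and a tool call to move; the robot and the scene stay as the last step left them, time stands still between calls to the robot, and variables do not carry over. Pictures are saved under pics/ and viewed, at most 10 in all, crops included, and the job is handed in when it is done.

Besides the shell and the picture viewer there is one more tool, called after "Call:" in YAML: its name, and indented under it one key for each argument. step_arm: Moves the arm, as the interface text tells. Its arguments: {"type":"object","properties":{"targets":{"type":"array","items":{"type":"array","items":{"type":"array","items":{"type":"number"}}}}},"required":["targets"]}

```bash
mkdir -p pics; python3 - <<'E'
from bench import ctrl
import cv2,numpy as np
np.set_printoptions(precision=4,suppress=True)
s=ctrl.state();print(s['time'],s['ee_pos'],s['tool_rot'],s['finger_gap'])
for c in('side','top'):
    im=ctrl.capture(c);cv2.imwrite(f'pics/{c}0.png',im[:,:,::-1])
    k=ctrl.get_calibration(c);print(c,k)
    for q in('housing','stand','nest_floor','tape_roll','threadlock','marker','spare_housing'):
        print(q,[(np.round(b['uv'],1),round(b['conf'],2)) for b in ctrl.boxes_of(q,c)[:3]])
E
```

```text
0.0 [0.2378 0.6043 0.2507] [-0.0002  0.1863  0.9825 -0.0009] 0.09167799013720704
side {'fx': 455.9085989723554, 'fy': 455.9085989723554, 'cx': 315.0455646216782, 'cy': 236.70422667381288, 'world_from_camera': array([[-0.9376,  0.222 , -0.2676,  0.3487],
       [-0.3471, -0.5537,  0.757 ,  0.5908],
       [ 0.0199,  0.8026,  0.5962,  0.563 ],
       [ 0.    ,  0.    ,  0.    ,  1.    ]])}
housing [(array([283.7, 273.7]), 0.73)]
stand []
nest_floor [(array([353.5, 224.2]), 0.63)]
tape_roll [(array([237.9, 249.9]), 0.93)]
threadlock [(array([202.7, 256.4]), 0.64)]
marker [(array([401.2, 325.4]), 0.86)]
spare_housing []
top {'fx': 438.44210328121824, 'fy': 438.44210328121824, 'cx': 317.62189671474954, 'cy': 234.41053679085923, 'world_from_camera': array([[-0.0183,  0.9865, -0.1626,  0.4103],
       [-0.9998, -0.0173,  0.0072, -0.0413],
       [ 0.0043,  0.1627,  0.9867,  0.8961],
       [ 0.    ,  0.    ,  0.    ,  1.    ]])}
housing [(array([265.3, 211.5]), 0.79)]
stand [(array([279.5, 218.4]), 0.72)]
nest_floor [(array([385. , 241.4]), 0.7)]
tape_roll [(array([301.8, 147.5]), 0.95)]
threadlock [(array([264.7, 141.6]), 0.78)]
marker [(array([261.6, 320.2]), 0.69)]
spare_housing [(array([359.3, 155. ]), 0.95)]
```

View pics/side0.png

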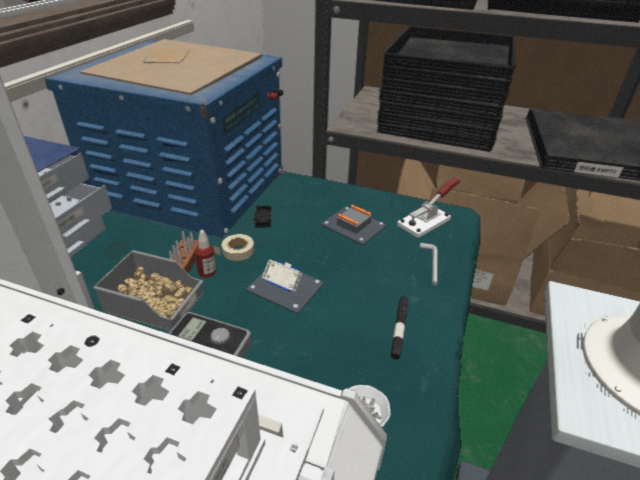

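View pics/top0.png

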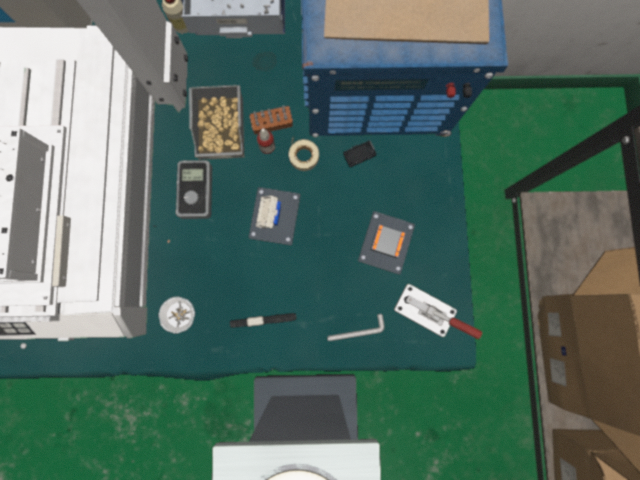

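The side view shows the ivory housing at about (283,273) on the stand and the nest at (354,220). The top view shows the stand at (275,216), with its blue face on the right side, and the nest at (387,242). I'll enlarge both for the corners.

```bash
python3 - <<'E'
import cv2,numpy as np
t=cv2.imread('pics/top0.png');s=cv2.imread('pics/side0.png')
def c(im,u,v,w=70,h=70,k=5):
    return cv2.resize(im[v:v+h,u:u+w],None,fx=k,fy=k,interpolation=cv2.INTER_CUBIC)
A=np.hstack([c(t,240,180,80,70),c(t,352,206,70,80)[:350]])
cv2.imwrite('pics/cropT.png',A)
B=np.hstack([c(s,243,250,80,65),c(s,318,196,75,65)])
cv2.imwrite('pics/cropS.png',B);print(A.shape,B.shape)
E
```

```text
(350, 750, 3) (325, 775, 3)
```

View pics/cropT.png

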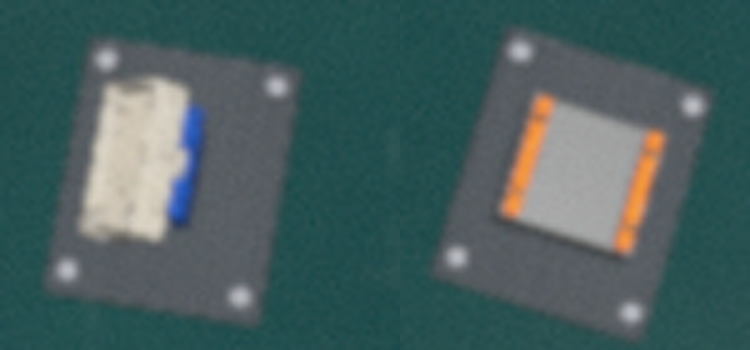

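View pics/cropS.png

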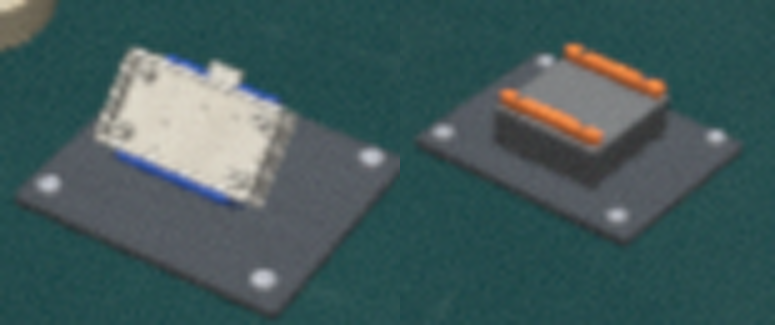

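Screws, rails and the rim corners of the housing are readable in both crops (stand screws at crop (106,59), (277,87), (67,270), (240,297); the open side faces +y, tab toward −y). Next I'll triangulate these and fit the poses.

```bash
cat > h.py <<'E'
import numpy as np
from scipy.optimize import least_squares
from scipy.spatial.transform import Rotation as R
np.set_printoptions(precision=4,suppress=True)
from bench import ctrl
K={c:ctrl.get_calibration(c) for c in('side','top')}
def proj(c,P):
    k=K[c];W=np.linalg.inv(k['world_from_camera']);p=np.atleast_2d(P)@W[:3,:3].T+W[:3,3]
    return np.c_[k['cx']+k['fx']*p[:,0]/-p[:,2],k['cy']-k['fy']*p[:,1]/-p[:,2]]
def tri(a,b):
    f=lambda p:np.r_[proj('top',p)[0]-a,proj('side',p)[0]-b]
    r=least_squares(f,[.4,0,.03]);return r.x,np.abs(r.fun).max()
E
cat > fit.py <<'E'
from h import *
T=lambda x,y,ox,oy,xo=0:np.array([(x-xo)/5+ox,y/5+oy])-0.4
st={'A':(T(106,59,240,180),T(48,183,243,250)),'C':(T(67,270,240,180),T(263,279,243,250)),'D':(T(240,297,240,180),T(371,157,243,250))}
ne={n:(T(*a,352,206,400),T(*b,318,196,400)) for n,a,b in[('A',(520,51),(443,131)),('B',(693,105),(545,61)),('C',(457,257),(617,215)),('D',(631,313),(715,136)),
 ('r1',(545,103),(510,95)),('r2',(512,210),(595,134)),('r3',(657,138),(574,49)),('r4',(626,246),(656,88))]}
for n,d in(('stand',st),('nest',ne)):
    P={k:tri(*v) for k,v in d.items()}
    for k in P:print(n,k,*P[k])
    P={k:v[0] for k,v in P.items()}
    if n=='stand':
        c=(P['A']+P['D'])/2;ydir=P['A']-P['C']   # +-y stand
        print('centre',c,'ydir ang',np.degrees(np.arctan2(ydir[1],ydir[0])),np.linalg.norm(ydir))
    else:
        print('c screws',np.mean([P[k] for k in'ABCD'],0),'c rails',np.mean([P[k] for k in('r1','r2','r3','r4')],0))
        for a,b in('AC','BD',('r1','r2'),('r3','r4')):
            v=P[a]-P[b];print(np.degrees(np.arctan2(v[1],v[0])),np.linalg.norm(v))
# housing: params x,y,z,yaw of stand x axis ; tilt 45
side=[((14,31,16),(137,50)),((-20,31,16),(98,138)),((-20,-31,16),(262,205)),((14,-31,16),(295,110))]
top=[((-20,31,16),(108,83)),((-20,-31,16),(80,233)),((14,31,0),(188,92)),((14,-31,0),(165,241))]
def pts(p,L,tilt=45):
    Rm=R.from_euler('zy',[p[3],-np.radians(tilt)]).as_matrix()
    # x up slope: (c,0,s); z normal (-s,0,c)
    return np.array(L)/1000@Rm.T+p[:3]
def f(p,sgn):
    g=lambda L:[(x,sgn*y,z) for (x,y,z),_ in L]
    a=proj('side',pts(p,g(side)))-[T(*q,243,250) for _,q in side]
    b=proj('top',pts(p,g(top)))-[T(*q,240,180) for _,q in top]
    return np.r_[a.ravel(),b.ravel()]
for sgn in(1,-1):
    r=least_squares(f,[.42,.05,.04,-1.7],args=(sgn,));print('housing',sgn,r.x,np.degrees(r.x[3]),r.cost);print(r.fun.reshape(-1,2))
print('tape',tri((301.8,147.5),(237.9,249.9)),'lock',tri((264.7,141.6),(202.7,256.4)))
print('machine corner',tri((146,336),(345,393)),tri((146,336),(385,435)))
E
python3 fit.py
```

```text
stand A [0.6487 0.0686 0.0111] 0.05439783592342451
stand C [0.5602 0.0844 0.0108] 0.0018117672518656036
stand D [0.5475 0.0137 0.0108] 0.1253849380903489
centre [0.5981 0.0412 0.011 ] ydir ang -10.095174392948499 0.08989217777649401
nest A [ 0.5927 -0.1679  0.0117] 0.03994775032720099
nest B [ 0.569  -0.2383  0.0104] 0.053036409250353245
nest C [ 0.5079 -0.139   0.0108] 0.06510536048693893
nest D [ 0.4841 -0.2086  0.011 ] 0.013187963118355128
nest r1 [ 0.5664 -0.1741  0.0329] 0.2632028712466763
nest r2 [ 0.5242 -0.159   0.0335] 0.16610084283331616
nest r3 [ 0.5516 -0.2182  0.033 ] 0.20558764060683643
nest r4 [ 0.5098 -0.2038  0.0318] 0.4294016382638688
c screws [ 0.5384 -0.1885  0.011 ] c rails [ 0.538  -0.1888  0.0328]
-18.806272449565615 0.08953541834244344
-19.29168815163353 0.09002596644850132
-19.717679586175464 0.04483083500000083
-18.982192638220614 0.044221473271399254
housing 1 [ 0.6064  0.0507  0.031  -1.4935] -85.57341883828043 186.36764437785615
[[ 4.0827 -2.8556]
 [ 4.5094 -7.4208]
 [-2.7404  3.0625]
 [-2.9276  8.5754]
 [-5.971   4.6898]
 [ 4.8117  0.737 ]
 [-4.1141 -2.7513]
 [ 4.8877 -6.617 ]]
housing -1 [0.6066 0.0559 0.0295 1.6307] 93.43113882485724 1288.4423487742717
[[ -3.3164  10.0769]
 [ 12.0789 -20.2955]
 [  3.6046  -9.9149]
 [ -9.6374  22.3446]
 [ 12.0967   3.2655]
 [ 21.6199  -0.5966]
 [-20.4381  -1.5464]
 [-11.3158  -5.4912]]
tape (array([ 0.7343, -0.0204,  0.0061]), np.float64(4.715580164139624)) lock (array([0.7487, 0.0582, 0.0399]), np.float64(1.2344838707058727))
machine corner (array([0.4024, 0.2695, 0.093 ]), np.float64(21.63591250249175)) (array([0.363 , 0.2796, 0.0484]), np.float64(0.7250484041728669))
```

```bash
sed -i "s/'zy'/'ZY'/" fit.py; python3 fit.py | sed -n '/housing 1/,/housing -1/p'
```

```text
housing 1 [ 0.5947  0.045   0.038  -1.7224] -98.68601172932479 6.81208505660409
[[-0.5569 -0.415 ]
 [ 0.0625  0.3878]
 [-2.0017 -0.54  ]
 [-1.3086 -0.5503]
 [-0.346   1.5119]
 [ 0.4697  1.4943]
 [ 0.4595  0.4607]
 [ 0.3978  1.1106]]
housing -1 [ 0.6009  0.061   0.0269 -4.7856] -274.19335510948684 846.7259675700761
```

```bash
cat > go.py <<'E'
from h import *
import sys
Q=lambda q:R.from_quat(np.r_[q[1:],q[0]])
def pose(axis_deg,down_deg,ydeg):
    "tool z: horizontal heading axis_deg, pitched down; tool y horizontal at ydeg"
    a,d=np.radians([axis_deg,down_deg]);z=np.array([np.cos(d)*np.cos(a),np.cos(d)*np.sin(a),-np.sin(d)])
    b=np.radians(ydeg);y=np.array([np.cos(b),np.sin(b),0]);return R.from_matrix(np.c_[np.cross(y,z),y,z])
def rel(p0,R0,p1,R1):
    return np.round((R0.inv()*R1).as_rotvec(degrees=True),2),np.round(R0.inv().apply(np.array(p1)-p0)*1000,1)
def now():
    s=ctrl.state();return np.array(s['ee_pos']),Q(s['tool_rot'])
Rp=pose(80,22.5,-10); Gp=np.array([.5964,.0527,.041])
Rn=pose(-109.2,22.5,-19.2)
Rd=pose(80,90,-10)
def tcp(G,Rt,back=0): return G-Rt.apply([0,0,.006+back])
E
python3 - <<'E'
from go import *
p,r=now()
print('W1',rel(p,r,[.55,0,.3],Rd))
print('W2',rel(np.array([.55,0,.3]),Rd,tcp(Gp,Rp,.1),Rp))
def ray(c,uv,z):
    f=lambda P:proj(c,[P[0],P[1],z])[0]-uv
    return least_squares(f,[.6,0]).x
for n,t in(('tape',(301.8,147.5)),('lock',(264.7,141.6)),('marker',(261.6,320.2)),('spare',(359.3,155))):print(n,ray('top',t,.01))
print('tape side',ray('side',(237.9,249.9),.01))
E
```

```text
W1 (array([ 0.01, -0.01, 78.53]), array([-511.8, -448.7,  -48.3]))
W2 (array([ 0. , 67.5,  0. ]), array([-38. ,  36.5, 218.4]))
tape [ 0.7433 -0.0177]
lock [0.7578 0.0608]
marker [0.3858 0.0665]
spare [ 0.7247 -0.1389]
tape side [ 0.7215 -0.015 ]
```

Call:
step_arm:
  targets:
    - [[0,0,0,0,0,-40,91],[0,0,0,0,0,-80,91],[0,0,0,0,0,-100,91],[0,0,8,-50,-45,-100,91],[0,0,15,-100,-90,-100,91],[0,0,22,-140,-125,-100,91],[0,0,28,-180,-158,-100,91],[0,0,34,-220,-193,-100,91],[0,0,40,-260,-228,-100,91],[0,0,46,-300,-263,-100,91],[0,0,50,-330,-290,-100,91],[0,0,55,-360,-316,-100,91]]

```text
time: 1.8
ee_pos: [0.41, 0.2696, 0.3522]
tool_rot: [0.0, 0.62, 0.784, 0.001]
contact_force: [1.0, -0.9, -1.3]
finger_gap: 0.0911
finger_force: 0.0
```

```bash
python3 - <<'E'
from go import *
p,r=now();s=ctrl.state();print(s['time'],s['q'],s['contact_force'],p,r.as_matrix())
print('W1',rel(p,r,[.55,0,.3],Rd))
E
```

```text
1.8 [-0.5093  0.0964 -0.1366  1.8194  0.0139  1.2257 -0.4173] [ 0.9845 -0.8633 -1.2723] [0.41   0.2696 0.3522] [[-0.2306  0.973   0.0008]
 [ 0.973   0.2306  0.0006]
 [ 0.0004  0.001  -1.    ]]
W1 (array([ 0.05, -0.03, 23.33]), array([-294.6,   74. ,   52.1]))
```

Call:
step_arm:
  targets:
    - [[0,0,6,-40,10,10,91],[0,0,12,-80,20,20,91],[0,0,18,-120,30,30,91],[0,0,23,-160,40,40,91],[0,0,23,-200,50,45,91],[0,0,23,-240,62,50,91],[0,0,23,-280,72,52,91],[0,0,23,-295,74,52,91],[0,0,23,-295,74,52,91],[0,0,23,-295,74,52,91]]

```text
time: 2.63
ee_pos: [0.5506, 0.0008, 0.2995]
tool_rot: [-0.0, 0.764, 0.645, -0.0]
contact_force: [-0.1, 0.6, 0.1]
finger_gap: 0.0913
finger_force: 0.0
```

```bash
python3 - <<'E'
from go import *
p,r=now();s=ctrl.state();print(s['time'],s['q'],p)
W=tcp(Gp,Rp,.1)+[0,0,.06]
print('W2 high',W,rel(p,r,W,Rp))
E
```

```text
2.6333 [-0.1576  0.2459  0.128   1.7639 -0.0344  1.1345 -0.1872] [0.5506 0.0008 0.2995]
W2 high [ 0.5794 -0.0437  0.1416] (array([-0.23, 67.5 ,  0.3 ]), array([-39.1,  35.9, 157.9]))
```

Call:
step_arm:
  targets:
    - [[0,6,0,-4,4,15,91],[0,12,0,-8,7,30,91],[0,18,0,-12,10,45,91],[0,24,0,-16,14,60,91],[0,30,0,-20,18,75,91],[0,36,0,-24,22,90,91],[0,42,0,-28,26,105,91],[0,49,0,-32,30,120,91],[0,55,0,-36,34,135,91],[0,61,0,-39,36,150,91],[0,67.5,0,-39,36,158,91],[0,67.5,0,-39,36,158,91]]

```text
time: 3.63
ee_pos: [0.5754, -0.0422, 0.1325]
tool_rot: [-0.366, 0.637, 0.532, 0.422]
contact_force: [-2.0, 0.3, -3.3]
finger_gap: 0.0911
finger_force: 0.0
```

```bash
cat > a.py <<'E'
from go import *
p,r=now();s=ctrl.state();print(s['time'],s['q'],p)
print(r.as_matrix(),Rp.as_matrix())
print('W2',rel(p,r,tcp(Gp,Rp,.1),Rp))
E
python3 a.py
```

```text
3.6333 [ 0.6111  0.8903 -0.085   1.7176 -1.0039  1.3812  1.0275] [ 0.5754 -0.0422  0.1325]
[[ 0.078   0.9857  0.1491]
 [ 0.3677 -0.1675  0.9147]
 [ 0.9267 -0.0165 -0.3755]] [[ 0.0665  0.9848  0.1604]
 [ 0.3769 -0.1736  0.9098]
 [ 0.9239  0.     -0.3827]]
W2 (array([-0.69, -0.44, -0.74]), array([-47.5,   5. ,  18.3]))
```

Call:
step_arm:
  targets:
    - [[0,0,0,-12,1,5,91],[-0.5,-0.4,-0.7,-24,2,10,91],[-0.7,-0.4,-0.7,-36,4,14,91],[-0.7,-0.4,-0.7,-47,5,18,91],[-0.7,-0.4,-0.7,-47,5,18,91],[-0.7,-0.4,-0.7,-47,5,18,91]]

```text
time: 4.13
ee_pos: [0.5848, -0.0439, 0.0925]
tool_rot: [-0.35, 0.634, 0.541, 0.427]
contact_force: [-0.2, 0.5, 0.5]
finger_gap: 0.091
finger_force: 0.0
```

```bash
cat > look.py <<'E'
from go import *
import cv2,sys
def look(n,rt,rs,k=4):
    o=[]
    for c,(u,v,w,h) in(('top',rt),('side',rs)):
        im=ctrl.capture(c)[:,:,::-1];o.append(cv2.resize(im[v:v+h,u:u+w],None,fx=k,fy=k,interpolation=cv2.INTER_CUBIC))
    cv2.imwrite(f'pics/{n}.png',np.hstack(o))
E
python3 - <<'E'
from look import *
p,r=now();s=ctrl.state();print(s['time'],s['q'],p,s['contact_force'])
print('W3',rel(p,r,tcp(Gp,Rp),Rp))
look('pre',(235,150,100,125),(230,225,100,125))
E
```

```text
4.1333 [ 0.6067  0.9548 -0.0867  1.6929 -1.0145  1.3353  1.0912] [ 0.5848 -0.0439  0.0925] [-0.1603  0.5032  0.4879]
W3 (array([0.15, 0.45, 1.02]), array([ -9.5,  -5.8, 103.5]))
```

View pics/pre.png

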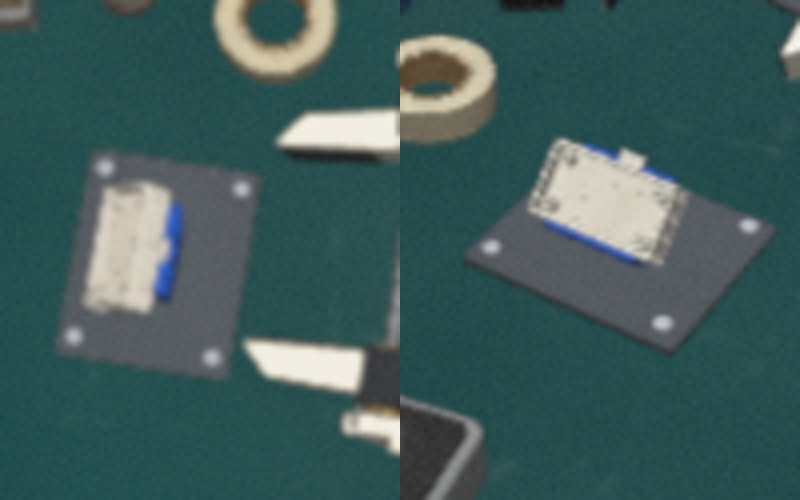

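Fingertips at crop (277,140) and (245,365) straddle the line of the housing, whose centre is at (130,248); allowing for parallax they line up. I'll advance 60 mm, then check.

Call:
step_arm:
  targets:
    - [[0,0,0.5,-4,-3,8,91],[0,0.4,1,-9,-6,16,91],[0,0.4,1,-9.5,-6,26,91],[0,0.4,1,-9.5,-6,36,91],[0,0.4,1,-9.5,-6,46,91],[0,0.4,1,-9.5,-6,54,91],[0,0.4,1,-9.5,-6,60,91],[0,0.4,1,-9.5,-6,60,91],[0,0.4,1,-9.5,-6,60,91]]

```text
time: 4.98
ee_pos: [0.5877, 0.0077, 0.0592]
tool_rot: [-0.357, 0.638, 0.533, 0.426]
contact_force: [-0.1, 0.6, -0.4]
finger_gap: 0.0905
finger_force: 0.0
```

```bash
python3 - <<'E'
from look import *
p,r=now();s=ctrl.state();print(s['time'],s['q'],p,s['contact_force'])
print('W3',rel(p,r,tcp(Gp,Rp),Rp))
look('pre2',(235,150,100,125),(230,225,100,125))
E
```

```text
4.9833 [ 0.5625  1.0005 -0.1219  1.7346 -1.0732  1.2495  1.1262] [0.5877 0.0077 0.0592] [-0.1393  0.5563 -0.4497]
W3 (array([ 0.17, -0.02, -0.09]), array([ 0.7,  0.7, 43.3]))
```

View pics/pre2.png

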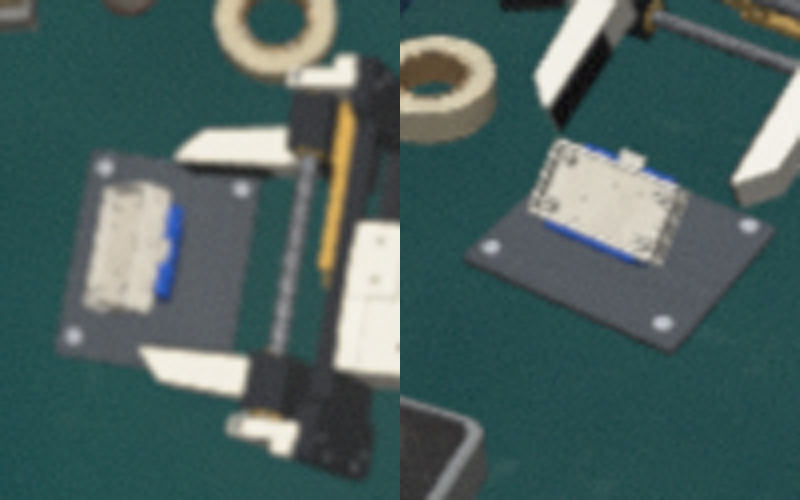

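The fingers are outside both housing ends (inner edges at rows ~165 and ~350, housing 183–312), and the body stays clear of the tape. Advancing and gripping.

Call:
step_arm:
  targets:
    - [[0,0,0,0.7,0.7,10,91],[0,0,0,0.7,0.7,20,91],[0,0,0,0.7,0.7,30,91],[0,0,0,0.7,0.7,38,91],[0,0,0,0.7,0.7,43,91],[0,0,0,0.7,0.7,43,91],[0,0,0,0.7,0.7,43,91]]

```text
time: 5.67
ee_pos: [0.5953, 0.047, 0.0432]
tool_rot: [-0.357, 0.638, 0.533, 0.426]
contact_force: [0.8, -0.5, -0.6]
finger_gap: 0.0909
finger_force: 0.0
```

Call:
step_arm:
  targets:
    - [[0,0,0,0,0,0,80],[0,0,0,0,0,0,76],[0,0,0,0,0,0,72],[0,0,0,0,0,0,69],[0,0,0,0,0,0,66],[0,0,0,0,0,0,63],[0,0,0,0,0,0,60],[0,0,0,0,0,0,57],[0,0,0,0,0,0,55],[0,0,0,0,0,0,55]]

```text
time: 6.5
ee_pos: [0.5957, 0.0462, 0.0435]
tool_rot: [-0.356, 0.638, 0.533, 0.426]
contact_force: [0.8, -1.5, 0.9]
finger_gap: 0.0617
finger_force: 30.0
```

```bash
python3 - <<'E'
from look import *
p,r=now();s=ctrl.state();print(s['time'],s['q'],p,s['contact_force'])
print('lift',r.inv().apply([0,0,100]),rel(p,r,tcp(Gp,Rp),Rp))
look('grip',(235,150,100,125),(230,225,100,125))
E
```

```text
6.5 [ 0.5238  1.0235 -0.1517  1.7515 -1.1186  1.1888  1.1466] [0.5957 0.0462 0.0435] [ 0.7848 -1.475   0.8724]
lift [ 92.3868   0.0147 -38.2711] (array([ 0.24,  0.  , -0.09]), array([ 0.2, -0.4,  1. ]))
```

View pics/grip.png

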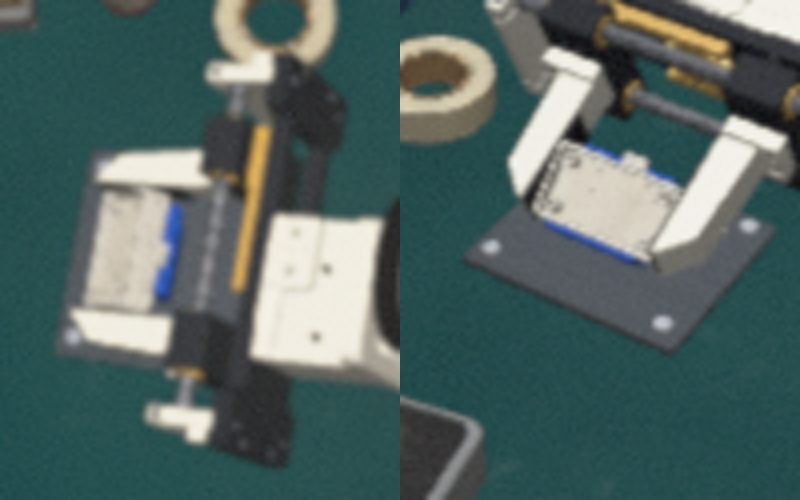

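Gap 61.7 mm at 30 N: both ends are held by the pads. Lifting straight up.

Call:
step_arm:
  targets:
    - [[0,0,0,9,0,-4,55],[0,0,0,28,0,-11,55],[0,0,0,55,0,-23,55],[0,0,0,83,0,-34,55],[0,0,0,111,0,-46,55],[0,0,0,139,0,-57,55],[0,0,0,157,0,-65,55],[0,0,0,157,0,-65,55],[0,0,0,157,0,-65,55]]

```text
time: 7.35
ee_pos: [0.5956, 0.0466, 0.215]
tool_rot: [-0.355, 0.638, 0.534, 0.427]
contact_force: [-0.4, -0.4, -1.2]
finger_gap: 0.0616
finger_force: 30.0
```

```bash
cat >> go.py <<'E'
Gn=np.array([.538,-.1887,.035])
Rnd=pose(-109.2,90,-19.2)
E
python3 - <<'E'
from go import *
p,r=now();s=ctrl.state();print(s['time'],s['q'],p,s['finger_gap'])
W=np.array([.54,-.12,.28]);print('W4 down',rel(p,r,W,Rnd))
W5=tcp(Gn+[0,0,.1],Rn);print('W5',W5,rel(W,Rnd,W5,Rn))
E
```

```text
7.35 [ 0.5239  0.7147 -0.155   1.8166 -1.0932  1.3023  0.9262] [0.5956 0.0466 0.215 ] 0.06157092327596882
W4 down (array([ -5.16, -67.31,   8.04]), array([  -6.5,  -25.1, -185.5]))
W5 [ 0.5398 -0.1835  0.1373] (array([  0. , -67.5,   0. ]), array([-60. ,  20.7, 142.7]))
```

Call:
step_arm:
  targets:
    - [[-0.5,-6,0.8,-1,-2,-17,55],[-1,-12,1.5,-1,-4,-34,55],[-1.5,-18,2.2,-2,-6,-51,55],[-2,-24,3,-2,-9,-68,55],[-2.4,-30,3.7,-3,-11,-85,55],[-3,-37,4.5,-4,-14,-102,55],[-3.4,-43,5.2,-4,-16,-119,55],[-3.8,-49,6,-5,-18,-136,55],[-4.3,-55,6.7,-5,-20,-153,55],[-4.8,-61,7.4,-6,-23,-170,55],[-5.2,-67,8,-6.5,-25,-185,55],[-5.2,-67,8,-6.5,-25,-185,55]]

```text
time: 8.35
ee_pos: [0.5404, -0.1179, 0.2782]
tool_rot: [-0.002, 0.814, 0.581, 0.0]
contact_force: [0.7, 0.1, -0.3]
finger_gap: 0.0618
finger_force: 30.0
```

```bash
python3 - <<'E'
from go import *
p,r=now();s=ctrl.state();print(s['time'],s['q'],p,s['finger_gap'])
W5=tcp(Gn+[0,0,.1],Rn);print('W5',W5,rel(p,r,W5,Rn))
E
```

```text
8.35 [ 0.0147  0.2718  0.1844  1.7837 -0.0584  1.0931 -0.1117] [ 0.5404 -0.1179  0.2782] 0.06177989658550243
W5 [ 0.5398 -0.1835  0.1373] (array([  0.02, -67.63,   0.28]), array([-62.5,  21. , 140.8]))
```

Call:
step_arm:
  targets:
    - [[0,-6,0,-6,2,13,55],[0,-12,0,-12,4,26,55],[0,-18,0,-18,6,39,55],[0,-24,0,-24,8,52,55],[0,-30,0,-30,10,65,55],[0,-36,0,-36,12,78,55],[0,-42,0,-42,14,91,55],[0,-48,0,-48,16,104,55],[0,-54,0,-54,18,117,55],[0,-60,0,-60,20,130,55],[0,-67.5,0.3,-62.5,21,141,55],[0,-67.5,0.3,-62.5,21,141,55]]

```text
time: 9.35
ee_pos: [0.5326, -0.1834, 0.1235]
tool_rot: [0.315, 0.673, 0.485, -0.462]
contact_force: [-2.1, 1.4, -4.7]
finger_gap: 0.0615
finger_force: 30.0
```

Call:
step_arm:
  targets:
    - [[0,0,0,0,0,0,55],[0,0,0,0,0,0,55]]

```text
time: 9.52
ee_pos: [0.5387, -0.1857, 0.137]
tool_rot: [0.318, 0.681, 0.481, -0.452]
contact_force: [0.5, -0.0, 1.0]
finger_gap: 0.0613
finger_force: 30.0
```

```bash
python3 - <<'E'
from look import *
p,r=now();s=ctrl.state();print(s['time'],s['q'],p,s['finger_gap'])
W5=tcp(Gn+[0,0,.1],Rn);print(rel(p,r,W5,Rn))
W6=tcp(Gn+[0,0,.02],Rn);print('W6',rel(p,r,W6,Rn))
look('over',(330,190,100,100),(300,160,100,100))
E
```

```text
9.5167 [-0.4849  0.9397  0.3912  1.68    0.6781  1.3255 -0.9201] [ 0.5387 -0.1857  0.137 ] 0.06134444208253262
(array([-0.39, -0.46, -0.08]), array([ 0.7,  0.3, -2.4]))
W6 (array([-0.39, -0.46, -0.08]), array([74.3,  0.5, 28.8]))
```

View pics/over.png

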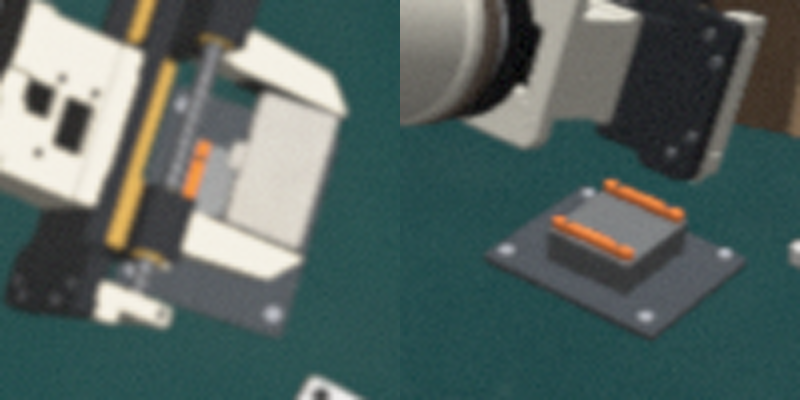

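The housing is closed-back up between the fingers; its back spans crop corners (262,95), (340,112), (300,248), (228,225). I'll compute its offset from the grasp point at its height.

```bash
python3 - <<'E'
from go import *
p,r=now();g=p+r.apply([0,0,.006]);print('grasp',g)
def ray(c,uv,z):
    return least_squares(lambda P:proj(c,[P[0],P[1],z])[0]-uv,[.6,0]).x
C=[(262,95),(340,112),(300,248),(228,225)]
P=np.array([ray('top',np.array(c)/4+[330,190]-.4,g[2]+.008) for c in C]);print(P)
c=P.mean(0);a=np.radians(-19.2);yn=np.array([np.cos(a),np.sin(a)]);xn=np.array([yn[1],-yn[0]])
d=c-g[:2];print('centre',c,'off across xn',d@xn*1000,'along',d@yn*1000)
for i,j in((0,1),(3,2),(0,3),(1,2)):print((P[j]-P[i])@xn*1000,(P[j]-P[i])@yn*1000)
E
```

```text
grasp [ 0.5383 -0.1911  0.1376]
[[ 0.5689 -0.183 ]
 [ 0.5607 -0.2168]
 [ 0.5013 -0.1963]
 [ 0.5118 -0.1656]]
centre [ 0.5357 -0.1904] off across xn 0.24565178107660193 along -2.7043127456210114
34.55651603029733 3.377036298963097
32.40012695841483 0.10623349808343806
2.343377216625733 -59.65071128716015
0.1869881447432327 -62.92151408803981
```

The housing centre is within 0.3 mm of the grasp point across the rails. Lowering to 20 mm above seat, then in small steps.

Call:
step_arm:
  targets:
    - [[0,0,0,12,0,4,55],[-0.4,-0.4,0,25,0,9,55],[-0.4,-0.4,0,37,0,14,55],[-0.4,-0.4,0,50,0,19,55],[-0.4,-0.4,0,62,0,24,55],[-0.4,-0.4,0,74,0,29,55],[-0.4,-0.4,0,74,0,29,55],[-0.4,-0.4,0,74,0,29,55]]

```text
time: 10.28
ee_pos: [0.5394, -0.1831, 0.0564]
tool_rot: [0.323, 0.677, 0.482, -0.453]
contact_force: [0.6, 0.1, -0.5]
finger_gap: 0.0616
finger_force: 30.0
```

```bash
python3 - <<'E'
from go import *
p,r=now();s=ctrl.state();print(s['time'],s['q'],p,p+r.apply([0,0,.006]),s['contact_force'])
print(rel(p,r,tcp(Gn,Rn),Rn), rel(p,r,tcp(Gn+[0,0,.008],Rn),Rn))
E
```

```text
10.2833 [-0.4762  1.0821  0.3657  1.6394  0.6644  1.2653 -0.9975] [ 0.5394 -0.1831  0.0564] [ 0.5376 -0.1884  0.0541] [ 0.5885  0.0596 -0.5445]
(array([ 0.1 ,  0.12, -0.03]), array([17.6,  0.5,  7.4])) (array([ 0.1 ,  0.12, -0.03]), array([10.2,  0.5,  4.4]))
```

Call:
step_arm:
  targets:
    - [[0,0,0,4,0.5,2,55],[0,0,0,8,0.5,3.5,55],[0,0,0,11,0.5,4.7,55],[0,0,0,13,0.5,5.5,55],[0,0,0,15,0.5,6.3,55],[0,0,0,15,0.5,6.3,55],[0,0,0,15,0.5,6.3,55]]

```text
time: 10.87
ee_pos: [0.5404, -0.1832, 0.0409]
tool_rot: [0.323, 0.678, 0.481, -0.452]
contact_force: [-0.1, 0.1, 0.2]
finger_gap: 0.0617
finger_force: 30.0
```

Call:
step_arm:
  targets:
    - [[0,0,0,1,0,0.4,55],[0,0,0,2,0,0.8,55],[0,0,0,2,0,0.8,55],[0,0,0,2,0,0.8,55]]

```text
time: 11.2
ee_pos: [0.5404, -0.1831, 0.0388]
tool_rot: [0.323, 0.678, 0.481, -0.452]
contact_force: [0.5, -0.6, -0.3]
finger_gap: 0.0617
finger_force: 30.0
```

```bash
python3 - <<'E'
from go import *
p,r=now();s=ctrl.state();print(s['time'],p,p+r.apply([0,0,.006]),s['contact_force'],s['moment'])
E
```

```text
11.2 [ 0.5404 -0.1831  0.0388] [ 0.5386 -0.1884  0.0365] [ 0.5396 -0.601  -0.3139] [ 1.004  -0.3462 -0.0173]
```

Grasp point is at z = 36.5 mm with no contact yet, and the seat is expected near 34. Continuing 1 mm at a time.

Call:
step_arm:
  targets:
    - [[0,0,0,1,0,0.4,55],[0,0,0,1,0,0.4,55],[0,0,0,1,0,0.4,55]]

```text
time: 11.45
ee_pos: [0.5404, -0.1831, 0.0377]
tool_rot: [0.323, 0.678, 0.481, -0.452]
contact_force: [0.4, -0.2, 0.4]
finger_gap: 0.0615
finger_force: 30.0
```

Call:
step_arm:
  targets:
    - [[0,0,0,1,0,0.4,55],[0,0,0,1,0,0.4,55],[0,0,0,1,0,0.4,55]]

```text
time: 11.7
ee_pos: [0.5404, -0.1831, 0.0366]
tool_rot: [0.323, 0.678, 0.481, -0.452]
contact_force: [0.5, 0.0, 0.0]
finger_gap: 0.062
finger_force: 30.0
```

Call:
step_arm:
  targets:
    - [[0,0,0,1,0,0.4,55],[0,0,0,1,0,0.4,55],[0,0,0,1,0,0.4,55]]

```text
time: 11.95
ee_pos: [0.5405, -0.1832, 0.0356]
tool_rot: [0.323, 0.678, 0.481, -0.452]
contact_force: [0.5, -0.4, 0.0]
finger_gap: 0.062
finger_force: 30.0
```

Call:
step_arm:
  targets:
    - [[0,0,0,1,0,0.4,55],[0,0,0,1,0,0.4,55],[0,0,0,1,0,0.4,55]]

```text
time: 12.2
ee_pos: [0.5405, -0.1832, 0.0356]
tool_rot: [0.324, 0.677, 0.481, -0.453]
contact_force: [0.3, 3.2, 4.5]
finger_gap: 0.0619
finger_force: 30.0
```

Call:
step_arm:
  targets:
    - [[0,0,0,1,0,0.4,55],[0,0,0,1,0,0.4,55],[0,0,0,1,0,0.4,55]]

```text
time: 12.45
ee_pos: [0.5405, -0.1832, 0.0355]
tool_rot: [0.324, 0.677, 0.48, -0.453]
contact_force: [-1.0, 4.9, 9.4]
finger_gap: 0.0619
finger_force: 30.0
```

```bash
python3 - <<'E'
from look import *
s=ctrl.state();p,r=now();print(s['time'],p+r.apply([0,0,.006]),s['contact_force'],s['moment'])
look('low',(330,190,100,100),(300,160,100,100))
E
```

```text
12.45 [ 0.5387 -0.1884  0.0332] [-1.0225  4.8753  9.4282] [-0.2684  0.4453 -0.4856]
```

View pics/low.png

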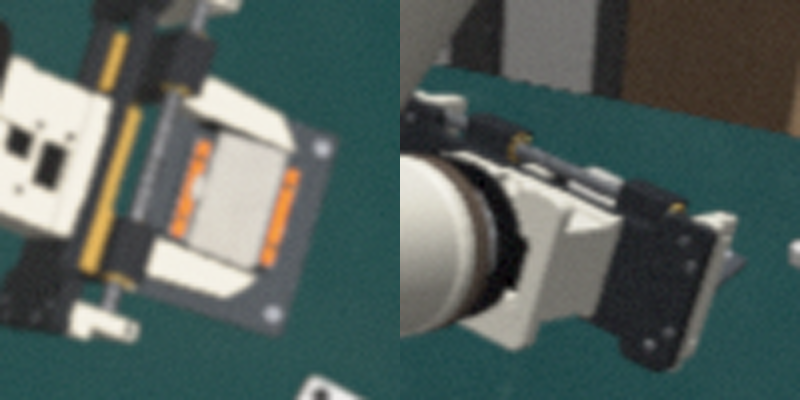

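Contact at 9 N and 33 mm. The housing sits between the two rails (left rail at ~(195,190), right rail at ~(280,215), both fully visible). Releasing.

Call:
step_arm:
  targets:
    - [[0,0,0,-1,0,-0.4,60],[0,0,0,-1,0,-0.4,62],[0,0,0,-1,0,-0.4,65],[0,0,0,-1,0,-0.4,72],[0,0,0,-1,0,-0.4,80],[0,0,0,-1,0,-0.4,88],[0,0,0,-1,0,-0.4,91],[0,0,0,-1,0,-0.4,91],[0,0,0,-1,0,-0.4,91],[0,0,0,-1,0,-0.4,91]]

```text
time: 13.38
ee_pos: [0.5404, -0.1831, 0.0344]
tool_rot: [0.323, 0.678, 0.481, -0.452]
contact_force: [0.2, 0.1, 0.3]
finger_gap: 0.0914
finger_force: 0.0
```

Call:
step_arm:
  targets:
    - [[0,0,0,0,0,-10,91],[0,0,0,0,0,-25,91],[0,0,0,0,0,-45,91],[0,0,0,0,0,-70,91],[0,0,0,0,0,-95,91],[0,0,0,-25,0,-110,91],[0,0,0,-60,0,-120,91],[0,0,0,-95,0,-130,91],[0,0,0,-130,0,-140,91],[0,0,0,-150,0,-150,91],[0,0,0,-150,0,-150,91]]

```text
time: 14.3
ee_pos: [0.5687, -0.1058, 0.2362]
tool_rot: [0.325, 0.68, 0.48, -0.449]
contact_force: [1.2, -0.8, 1.0]
finger_gap: 0.0909
finger_force: 0.0
```

```bash
python3 - <<'E'
from look import *
s=ctrl.state();print(s['time'],s['ee_pos'],s['contact_force'])
look('end',(330,190,100,100),(300,160,100,100))
E
```

```text
14.3 [ 0.5687 -0.1058  0.2362] [ 1.2096 -0.7846  0.9501]
```

View pics/end.png

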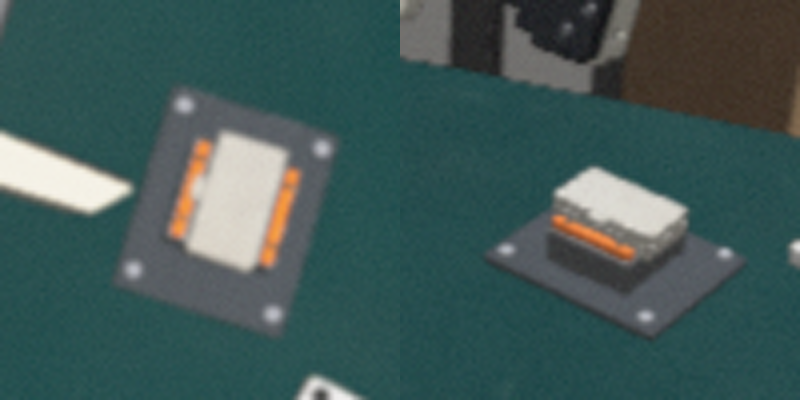

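The housing lies closed-back up between the rails, centred after parallax (centre at crop (238,200)), with the gripper clear. I'll triangulate its back corners and hand in only if level and at height.

```bash
python3 - <<'E'
from go import *
T=[(220,130),(290,150),(255,272),(187,250)];S=[(555,193),(597,167),(688,211),(645,240)]
P=[]
for t,s in zip(T,S):
    x,e=tri(np.array(t)/4+[330,190]-.4,(np.array(s)-[400,0])/4+[300,160]-.4);P.append(x);print(x,e)
c=np.mean(P,0);print(c)
a=np.radians(-19.2);yn=np.array([np.cos(a),np.sin(a)]);xn=np.array([yn[1],-yn[0]]);d=c[:2]-[.538,-.1887]
print(d@xn,d@yn)
if abs(c[2]-.0425)<.004 and abs(d@yn)<.007 and abs(d@xn)<.005: print(ctrl.sign_off())
E
```

```text
[ 0.5722 -0.1806  0.0445] 0.3956339119034169
[ 0.5608 -0.2151  0.0434] 0.8935959898950045
[ 0.5028 -0.1951  0.0412] 0.18993834284600553
[ 0.5155 -0.1622  0.0404] 0.7531053708453328
[ 0.5378 -0.1883  0.0424]
-0.00036924470753770845 -0.00030541490458098813
the job is handed in; nothing more can be done
None
```

The ivory housing now lies closed-back up on the nest floor between the rails, its back measured about 16 mm above the floor and within about 1 mm of the nest centre, and the job is handed in at about 14 s; the verdict was not shown, and the bystanders were not re-measured.

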